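# Count down the lumbar spine model to the fourth vertebra

### The job

A model of the lower spine lies on the desk with the thin fins of its vertebrae pointing up: show a patient the fourth vertebra by counting down with the fingertips. Starting from the end away from the broad sacrum, lightly touch the top of the first, second and third fins in turn, then rest the fingertips lightly on the fourth and finish there, still touching it. Only touch: do not press hard, do not touch the fifth vertebra or the sacrum, do not shove, bend or lift the model, and leave the pen cup, stapler and stamp where they are.

Things in the scene. Friction and masses are not known exactly. Their poses are not given: they have to be found in the camera images.
- spine: board of the spine model, dark wood, 110 x 350 x 18 mm, loose on the desk, about 1.7 kg with all it carries. Origin on its underside, below the third vertebra; its y axis runs along the row of vertebrae (first vertebra at +y, sacrum at -y), z up. The board reaches from y = -205 to +145 mm. A 12 mm thick steel end post stands at y = +135 mm, up to 80 mm above the desk, and a lower one at y = -165 mm
- vert1: first vertebra, at the end of the row away from the sacrum: bone-coloured plastic, 84 mm wide along its x, 30 mm along the row (its y). Its back process stands up as a fin 6 mm thick (x), 18 mm long (y), with a 9 mm wide rounded ridge on top. Origin: middle of the ridge's top, 134 mm above the desk. z up; +y points up the row, away from the sacrum
- vert2: second vertebra, shaped and described as the first (origin: middle of its fin's top). Vertebrae are 42 mm apart along the row and each is offset by up to 10 mm to either side of the board's middle line. Each is springy: it gives downwards from about 1 N, 0.4 N more for each mm, with a stop after 15 mm at 7 N, and springs back; sideways it slides if pushed with over 10 N
- vert3: third vertebra, like the first (origin: middle of its fin's top), springy as told for the second
- vert4: fourth vertebra, like the first (origin: middle of its fin's top), springy as told for the second; the one to finish on
- vert5: fifth vertebra, like the first (origin: middle of its fin's top), next to the sacrum; not to be touched
- sacrum: sacrum, a stepped wedge of bone-coloured plastic, fixed on the board at the lower end of the row, 90 mm wide tapering to 34 mm, about 70 mm long, top at most 85 mm above the desk; origin on the board's underside plane below its middle, 130 mm down the row from the third vertebra
- pencup: white pen cup, 74 mm across and 95 mm high, its pens reaching 142 mm above the desk; origin at the centre of its underside; bystander
- stapler: blue stapler, 36 x 135 x 55 mm, long along its y; origin at the centre of its underside; bystander
- stamp: rubber stamp with turned wooden handle, 42 mm across, 73 mm high; origin at the centre of its underside; bystander

How it is judged:
On the way, in this order (a step that is already met when the one before it is completed fails the run):
1. fingertips lightly on the top of the first fin (contact force between the fingers and vert1 above 0.3 N and z of the grasp point in the frame of vert1 above 0.004 m), for 0.1 s.
2. fingertips lightly on the top of the second fin (contact force between the fingers and vert2 above 0.3 N and z of the grasp point in the frame of vert2 above 0.004 m), for 0.1 s.
3. fingertips lightly on the top of the third fin (contact force between the fingers and vert3 above 0.3 N and z of the grasp point in the frame of vert3 above 0.004 m), for 0.1 s.
4. fingertips lightly on the top of the fourth fin (contact force between the fingers and vert4 above 0.3 N and z of the grasp point in the frame of vert4 above 0.004 m), for 0.1 s.
At the end, for the whole second after the job is handed in: The fingertips rest on top of the fourth fin with 0.3 to 10 N and touch no other vertebra or the sacrum; the model lies within 10 mm of where it was, flat and at rest, its other vertebrae within 12 mm of where they were; pen cup, stapler and stamp are within 15 mm of where they stood (all of step 4 and contact force between the fingers and vert4 below 10 N and contact force between the fingers and vert1 below 0.3 N and contact force between the fingers and vert2 below 0.3 N and contact force between the fingers and vert3 below 0.3 N and contact force between the fingers and vert5 below 0.3 N and contact force between the fingers and sacrum below 0.3 N and distance of spine from where it was at the start of the episode below 0.01 m and angle between spine's own z axis and vertical below 0.05 rad and linear speed of each of spine, vert4 below 0.02 m/s and distance of each of vert1, vert2, vert3, vert5 from where it was at the start of the episode below 0.012 m and distance of each of pencup, stapler, stamp from where it was at the start of the episode below 0.015 m); the arm keeps its last pose, push and grip.
It fails at once if a vertebra is pressed hard or pinched (over 12 N) (contact force between the fingers and vert1 above 12 N or contact force between the fingers and vert2 above 12 N or contact force between the fingers and vert3 above 12 N or contact force between the fingers and vert4 above 12 N or contact force between the fingers and vert5 above 12 N).
It fails at once if the fifth vertebra or the sacrum is touched (contact force between the fingers and vert5 above 0.5 N or contact force between the fingers and sacrum above 0.5 N).
It fails at once if the model is shoved or lifted (10 mm) or tipped (distance of spine from where it was at the start of the episode above 0.01 m or angle between spine's own z axis and vertical above 0.06 rad).
It fails at once if a vertebra is bent out of its place by more than 17 mm (distance of any of vert1, vert2, vert3, vert4, vert5 from where it was at the start of the episode above 0.017 m).
It fails at once if pen cup, stapler or stamp is moved more than 15 mm, lifted or tipped (distance of any of pencup, stapler, stamp from where it was at the start of the episode above 0.015 m or angle between any of pencup, stapler, stamp's own z axis and vertical above 0.3 rad).
It also fails if it takes over 42 s, if anything falls off the work surface, if the arm or the gripper's body presses on something with over 40 N, if the wrist force passes 120 N, or if a joint passes its speed limit or range.

### The arm

A 7-joint arm with a two-finger parallel gripper is mounted at the origin on the work surface. World frame = base frame: x ahead of the robot, y to its left, z up, the work surface at z = 0. Lengths are in m, angles in rad, forces in N, time in s.
With the tool pointing down it reaches from about 0.425 to 0.925 m from the base axis. Payload 6.8 kg.
Tool frame: the origin (TCP) lies at the very end of the fingers, on their centre line; the grasp point (between the pads) lies 19 mm behind it; z points along the fingers, x is the direction in which the jaws open and shut, and the axes are right-handed (so a half turn about z gives the same grasp; the last joint's range is limited). The gripper opens to 85 mm and grips with 20 to 120 N. Pads are 22 mm wide; open, the fingers measure 114 mm over their backs; the gripper's body (76 mm by 85 mm) begins 54 mm behind the grasp point. The pads swing forward as they close: fully open they stand 13 mm farther back than shut.
Start: joints at [1.235, 0.477, 0.022, 1.555, -0.011, 1.109, -0.083], TCP at [0.152, -0.658, 0.191] pointing down, gripper open.
Joint ranges: [-2.96, 2.96], [-0.34, 2.1], [-1.41, 1.46], [0.24, 2.44], [-1.37, 4.51], [0.17, 1.92], [-2.96, 2.96]. Speed limits (rad/s): [2.39, 2.39, 3.14, 3.14, 3.14, 3.14, 3.14].

### API

Orientations are given as a rotation vector (axis times angle).
In Python, from bench import r, grab_frame gives the robot as it stands. The module is installed in compiled form; this text tells all that it offers.
- The arm moves only by the tool send_rows, never from a script. Its argument "series" is a list of rows, each a list of 2 entries, a list of its own where there are three numbers: the shift along the tool's x, y, z in m, then the turn, a rotation vector about the tool's x, y, z in units of 5 degrees (1.0 is 5 degrees). A call has 1 to 20 rows; each row shifts and turns the commanded pose from where the row before left it, along the tool's axes as they then stand; what a row does not reach is not made up. A row lasts 1/8 s, in which the tool goes at most 62.5 mm and 10.7 degrees, less where a joint would pass 70% of its speed; a pose out of reach is approached as far as the arm can. A call is refused whole if a number of a shift passes 0.0625 or a number of a turn 1, either way. A call with a gripper value outside its range is refused whole. "fingers" is the closure in counts, from 0 (fully open) to 255 (shut), set as the call begins (left out, the last holds). The fingers move at their own pace and stop on an object; "grip_force" is the grip in N (left out, the last holds). Time passes only in rows, so rows that do not move let the fingers close. It gives the time, the measured TCP pose, the force and the opening at its end, in the units of the state.
- r.get_obs(): the state, without advancing time (a new reading comes with each control period).
- grab_frame(name): name is "side" or "top" or "wrist"; returns a dict with "frame" (420x560x3 uint8, red, green, blue), "fx", "fy", "cx", "cy" (pixels), "dist_coeffs" ([k1, k2, p1, p2, k3] as OpenCV has them; the pictures are not rectified), "origin" and "rotation" of the camera in the world; the wrist camera has in their place "T_tool_cam" (4x4, takes a point from camera to tool coordinates, whose origin is the TCP and whose axes are the tool frame's). Camera axes: x right, y down, z forward; pixel columns grow to the right and rows downward; lengths in m; the calibration is good to about 2 mm. A picture is of the moment at which its call begins: read the wrist's pose just before it. There is no depth.
- r.hand_in(): hands the job in, once; it reports no verdict.
The state is a dict: "clock": time; "joints": joint angles; "qvel": joint speeds; "tau": joint torques, N m; "tcp_pos": TCP position; "orientation": TCP orientation; "contact_force": force on the tool from outside, world axes, zero at the start; "moment": the same for the moment, N m; "grip_width": finger opening in m.
Only numpy, scipy, OpenCV 4.12 (cv2) and the standard library are available. Lean on these libraries where they do the work, as an engineer would, in place of code of your own. Each camera call takes 0.05 s, during which the arm holds its last target.

## Working session

There is one attempt and no reset: what is moved stays moved. The work goes in short steps, Python scripts to look and compute and a tool call to move; the robot and the scene stay as the last step left them, time stands still between calls to the robot, and variables do not carry over. Pictures are saved under pics/ and viewed, and the job is handed in when it is done.

Besides the shell and the picture viewer there is one more tool, called after "Request:" as name(argument=value, ...), one argument or row to a line, values as JSON. send_rows: Moves the arm, as the interface text tells. Its arguments: {"type":"object","properties":{"series":{"type":"array"},"fingers":{"type":"number"},"grip_force":{"type":"number"}},"required":["series"]}

```bash
mkdir -p pics; cat > h.py <<'E'
from bench import r, grab_frame
import numpy as np, cv2
def snap(n,f):
    g=grab_frame(n); cv2.imwrite('pics/'+f,cv2.cvtColor(g['frame'],cv2.COLOR_RGB2BGR)); 
    np.save('pics/'+f+'.npy',{k:v for k,v in g.items()},allow_pickle=True); return g
def load(f): return np.load('pics/'+f+'.npy',allow_pickle=True).item()
def ray(g,u,v):
    K=np.array([[g['fx'],0,g['cx']],[0,g['fy'],g['cy']],[0,0,1.]])
    p=cv2.undistortPoints(np.array([[[u,v]]],float),K,np.array(g['dist_coeffs'],float))[0,0]
    return np.array(g['origin']),np.array(g['rotation'])@np.array([p[0],p[1],1])
def atz(g,u,v,z):
    o,d=ray(g,u,v); return o+d*(z-o[2])/d[2]
def proj(g,P):
    K=np.array([[g['fx'],0,g['cx']],[0,g['fy'],g['cy']],[0,0,1.]])
    R=np.array(g['rotation']).T; t=-R@np.array(g['origin'])
    return cv2.projectPoints(np.array(P,float).reshape(-1,3),cv2.Rodrigues(R)[0],t,K,np.array(g['dist_coeffs'],float))[0].reshape(-1,2)
E
python3 - <<'E'
from h import *
print(r.get_obs())
for n in('top','side','wrist'):
    g=snap(n,n+'0.png'); print({k:v for k,v in g.items() if k!='frame'})
E
```

```text
{'clock': 0.0, 'joints': array([ 1.23486564,  0.4777739 ,  0.02233195,  1.5564597 , -0.0114976 ,
        1.1092944 , -0.08307316]), 'qvel': array([ 0.00037943,  0.00142006,  0.00046238,  0.00132801, -0.00039326,
       -0.00116911,  0.00040736]), 'tau': array([-1.04982093e-03, -5.96454155e+01,  1.60773374e+00, -2.81196588e+01,
        1.24791704e-02,  9.35071061e-03,  4.14354042e-05]), 'tcp_pos': array([ 0.15229244, -0.65691183,  0.19043972]), 'orientation': array([-2.45881036e+00,  1.95383117e+00,  2.34506732e-03]), 'contact_force': array([ 0.37933268,  0.10521152, -0.78549392]), 'moment': array([-0.01024728,  0.02027946,  0.01935646]), 'grip_width': 0.08542753555335848}
{'fx': 513.5481793052768, 'fy': 513.5481793052768, 'cx': 268.4118429798948, 'cy': 216.3382740673395, 'dist_coeffs': array([-0.03599706,  0.        ,  0.        ,  0.        ,  0.        ]), 'origin': array([0.46367005, 0.06298392, 0.84747261]), 'rotation': array([-2.13194928,  2.17356752, -0.17804118])}
{'fx': 434.0458826427797, 'fy': 434.0458826427797, 'cx': 283.7746562462453, 'cy': 214.52830186740772, 'dist_coeffs': array([0.01642915, 0.        , 0.        , 0.        , 0.        ]), 'origin': array([ 0.3271615 , -0.63041085,  0.53006249]), 'rotation': array([-2.04095749,  0.38930901, -0.20102074])}
{'fx': 369.27173187406396, 'fy': 369.27173187406396, 'cx': 282.97845297659075, 'cy': 211.72484126750066, 'dist_coeffs': array([-0.04125802,  0.        ,  0.        ,  0.        ,  0.        ]), 'T_tool_cam': array([[ 9.99999249e-01, -1.13324942e-04, -1.22052914e-03,
         1.46132402e-04],
       [ 4.62631637e-04,  9.56969581e-01,  2.90187884e-01,
        -7.42479013e-02],
       [ 1.13512373e-03, -2.90188230e-01,  9.56968914e-01,
        -1.82459141e-01],
       [ 0.00000000e+00,  0.00000000e+00,  0.00000000e+00,
         1.00000000e+00]])}
```

```bash
sed -i "s/np.array(g\['rotation'\])/cv2.Rodrigues(np.array(g['rotation'],float))[0]/" h.py; python3 -c "from h import *"; grep Rod h.py
```

```text
return np.array(g['origin']),cv2.Rodrigues(np.array(g['rotation'],float))[0]@np.array([p[0],p[1],1])
    R=cv2.Rodrigues(np.array(g['rotation'],float))[0].T; t=-R@np.array(g['origin'])
    return cv2.projectPoints(np.array(P,float).reshape(-1,3),cv2.Rodrigues(R)[0],t,K,np.array(g['dist_coeffs'],float))[0].reshape(-1,2)
```

View pics/top0.png

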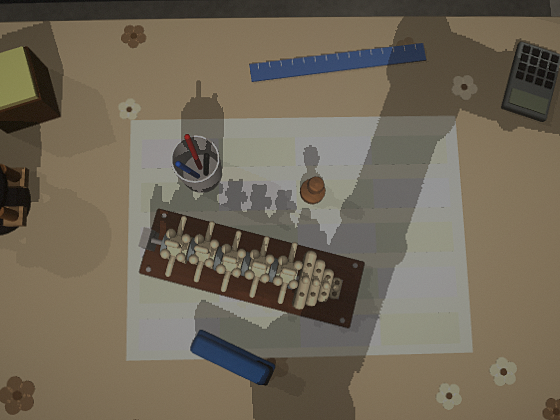

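View pics/side0.png

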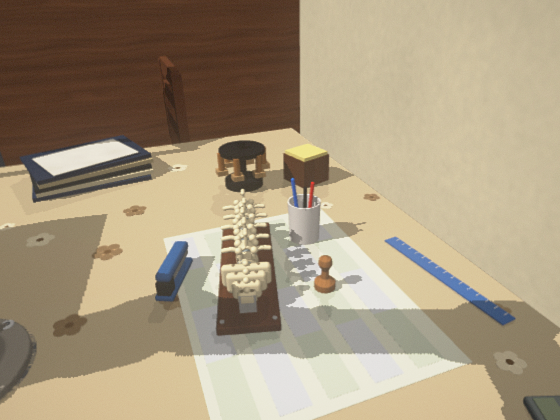

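View pics/wrist0.png

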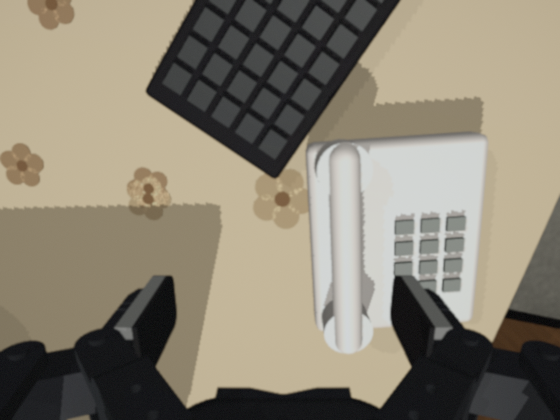

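```bash
python3 - <<'E'
from h import *
g=load('top0.png'); f=cv2.cvtColor(g['frame'],cv2.COLOR_RGB2BGR)
c=f[200:335,135:370]; c=np.clip(c.astype(float)*1.5,0,255).astype(np.uint8)
cv2.imwrite('pics/topc.png',cv2.resize(c,None,fx=3.4,fy=3.4,interpolation=cv2.INTER_CUBIC))
for uv in [(155,209),(139,271),(365,263),(350,327)]: print(uv,atz(g,*uv,0.018))
E
```

```text
(155, 209) [0.6022443  0.23210121 0.018     ]
(139, 271) [0.50182848 0.25666582 0.018     ]
(365, 263) [ 0.50758288 -0.10770336  0.018     ]
(350, 327) [ 0.40651739 -0.07902317  0.018     ]
```

View pics/topc.png

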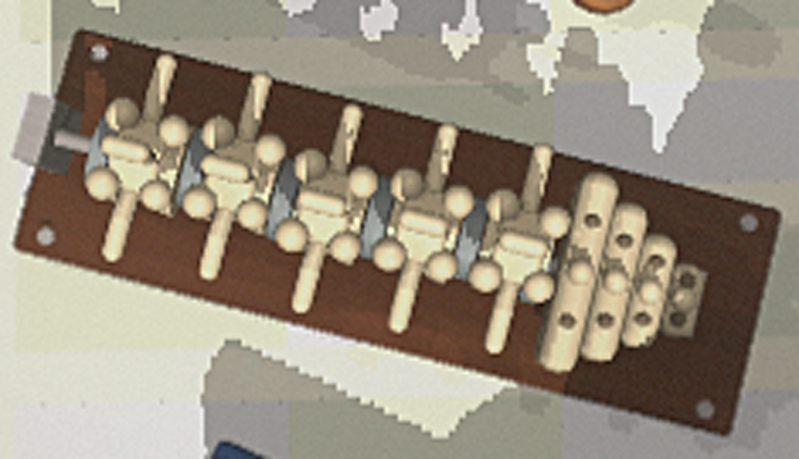

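```bash
python3 - <<'E'
from h import *
g=load('top0.png')
q=lambda a,b:(a/3.4+135-.35,b/3.4+200-.35)
C=[atz(g,*q(*p),.018) for p in [(80,30),(780,212),(18,248),(727,436)]]
print(np.round(C,4)); C=np.array(C)
print([np.linalg.norm(C[i]-C[j]) for i,j in((0,1),(2,3),(0,2),(1,3))])
ax=(C[0]-C[1]+C[2]-C[3]);ax/=np.linalg.norm(ax); yaw=np.arctan2(ax[1],ax[0]);print('row dir',ax,np.degrees(yaw))
m=C.mean(0); o=m+ax*.03; print('origin',o)
xb=np.array([ax[1],-ax[0],0])
V=np.array([atz(g,*q(*p),.134) for p in [(127,151),(228,170),(322,203),(424,219),(525,245)]])
for v in V: print(np.round(v,4),'row',round((v-o)@ax,4),'lat',round((v-o)@xb,4), np.hypot(*v[:2]))
print('stamp',atz(g,316,182,.073)); print('cup',atz(g,198,160,.095)); 
s=load('side0.png'); print(proj(s,V))
f=cv2.cvtColor(s['frame'],cv2.COLOR_RGB2BGR)
for p in proj(s,V): f=cv2.circle(f.copy(),(round(p[0]),round(p[1])),1,(0,0,255),-1)
cv2.imwrite('pics/sidec.png',cv2.resize(f[180:340,200:300],None,fx=3.7,fy=3.7,interpolation=cv2.INTER_NEAREST))
o=r.get_obs(); print(cv2.Rodrigues(o['orientation'])[0])
E
```

```text
[[ 0.603   0.2269  0.018 ]
 [ 0.5092 -0.1063  0.018 ]
 [ 0.4993  0.2551  0.018 ]
 [ 0.4052 -0.0765  0.018 ]]
[np.float64(0.3461210849303719), np.float64(0.34472339514307815), np.float64(0.10752780803905267), np.float64(0.10819430247337665)]
row dir [0.27192896 0.96231733 0.        ] 74.22091627263339
origin [0.51233209 0.10368208 0.018     ]
[0.533  0.1842 0.134 ] row 0.0831 lat -0.002 0.5639395328469226
[0.5244 0.1429 0.134 ] row 0.0411 lat 0.001 0.5435797647571222
[0.5103 0.1047 0.134 ] row 0.0004 lat -0.0023 0.5208798261414362
[0.5029 0.0632 0.134 ] row -0.0415 lat 0.002 0.5068969751196013
[0.4916 0.0223 0.134 ] row -0.0839 lat 0.0021 0.49207384430819134
stamp [ 0.63083985 -0.02640348  0.073     ]
cup [0.66293198 0.15272422 0.095     ]
[[241.76418191 190.26137717]
 [243.32154752 198.98680067]
 [241.80475072 208.32813288]
 [244.16228382 218.55571344]
 [244.47462851 230.04561532]]
[[ 2.25839330e-01 -9.74164466e-01 -4.35327034e-04]
 [-9.74163565e-01 -2.25839716e-01  1.33071330e-03]
 [-1.39464774e-03  1.23552336e-04 -9.99999020e-01]]
```

View pics/sidec.png

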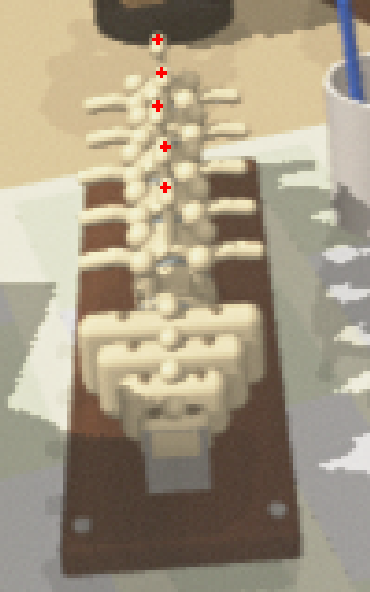

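Request:
send_rows(
  series=[
    [[0, 0, -0.005], [0, 0, -1]],
    [[0, 0, -0.005], [0, 0, -1]],
    [[0, 0, -0.005], [0, 0, -1]],
    [[0, 0, -0.005], [0, 0, -1]],
    [[0, 0, -0.005], [0, 0, -1]],
    [[0, 0, -0.005], [0, 0, -1]],
    [[0, 0, -0.005], [0, 0, -1]],
    [[0, 0, -0.005], [0, 0, -1]],
    [[0, 0, -0.005], [0, 0, -1]],
    [[0, 0, -0.005], [0, 0, -1]],
    [[0, 0, -0.005], [0, 0, -1]],
    [[0, 0, -0.005], [0, 0, -1]],
    [[0, 0, 0], [0, 0, -0.24]],
    [[0, 0, 0], [0, 0, 0]],
  ],
  fingers=255,
  grip_force=20,
)

```text
clock: 1.9
tcp_pos: [0.1523, -0.6574, 0.2509]
orientation: [-3.111, 0.432, 0.0]
contact_force: [-0.7, -0.9, 0.3]
grip_width: -0.0002
```

```bash
cat > p.py <<'E'
from h import *
import sys
o=r.get_obs(); R=cv2.Rodrigues(o['orientation'])[0]
print(o['clock'],np.round(o['tcp_pos'],4),'xang',np.degrees(np.arctan2(R[1,0],R[0,0])),'tilt',np.round(R[:,2],4),'F',np.round(o['contact_force'],2),'w',round(o['grip_width'],4),np.round(o['joints'],2))
if len(sys.argv)>1:
    T=np.array([float(a) for a in sys.argv[1:4]]); print('tool shift',np.round(R.T@(T-o['tcp_pos']),4))
E
python3 p.py 0.48 -0.38 0.25
python3 p.py 0.533 0.1842 0.25
```

```text
1.9 [ 0.1523 -0.6574  0.2509] xang -15.824868157869975 tilt [-2.e-04  7.e-04 -1.e+00] F [-0.68 -0.93  0.27] w -0.0002 [ 1.39  0.44 -0.19  1.47  0.09  1.23  0.91]
tool shift [ 0.2396 -0.3562  0.0011]
1.9 [ 0.1523 -0.6574  0.2509] xang -15.824868157869975 tilt [-2.e-04  7.e-04 -1.e+00] F [-0.68 -0.93  0.27] w -0.0002 [ 1.39  0.44 -0.19  1.47  0.09  1.23  0.91]
tool shift [ 0.1368 -0.9135  0.0014]
```

Request:
send_rows(
  series=[
    [[0.03, -0.0445, 0], [0, 0, 0]],
    [[0.03, -0.0445, 0], [0, 0, 0]],
    [[0.03, -0.0445, 0], [0, 0, 0]],
    [[0.03, -0.0445, 0], [0, 0, 0]],
    [[0.03, -0.0445, 0], [0, 0, 0]],
    [[0.03, -0.0445, 0], [0, 0, 0]],
    [[0.03, -0.0445, 0], [0, 0, 0]],
    [[0.03, -0.0445, 0], [0, 0, 0]],
    [[0, 0, 0], [0, 0, 0]],
  ],
)

```text
clock: 3.02
tcp_pos: [0.4842, -0.3748, 0.2512]
orientation: [-3.111, 0.418, -0.002]
contact_force: [-0.2, -0.8, 0.4]
grip_width: -0.0001
```

```bash
python3 p.py 0.533 0.1842 0.22
```

```text
3.025 [ 0.4842 -0.3748  0.2512] xang -15.29986904727424 tilt [ 0.0018  0.0025 -1.    ] F [-0.23 -0.85  0.35] w -0.0001 [ 0.84  0.35 -0.37  1.62  0.13  1.19  0.18]
tool shift [-0.1005 -0.552   0.0327]
```

Request:
send_rows(
  series=[
    [[-0.0072, -0.0394, 0.001], [0, 0, 0]],
    [[-0.0072, -0.0394, 0.001], [0, 0, 0]],
    [[-0.0072, -0.0394, 0.001], [0, 0, 0]],
    [[-0.0072, -0.0394, 0.001], [0, 0, 0]],
    [[-0.0072, -0.0394, 0.001], [0, 0, 0]],
    [[-0.0072, -0.0394, 0.001], [0, 0, 0]],
    [[-0.0072, -0.0394, 0.001], [0, 0, 0]],
    [[-0.0072, -0.0394, 0.001], [0, 0, 0]],
    [[-0.0072, -0.0394, 0.001], [0, 0, 0]],
    [[-0.0072, -0.0394, 0.001], [0, 0, 0]],
    [[-0.0072, -0.0394, 0.001], [0, 0, 0]],
    [[-0.0072, -0.0394, 0.001], [0, 0, 0]],
    [[-0.0072, -0.0394, 0.001], [0, 0, 0]],
    [[-0.0072, -0.0394, 0.001], [0, 0, 0]],
    [[0, 0, 0], [0, 0, 0]],
    [[0, 0, 0], [0, 0, 0]],
    [[0, 0, 0], [0, 0, 0]],
  ],
)

```text
clock: 5.15
tcp_pos: [0.5331, 0.1761, 0.2372]
orientation: [3.11, -0.435, 0.0]
contact_force: [-0.2, 0.3, -0.2]
grip_width: 0.0
```

```bash
python3 p.py 0.533 0.1842 0.16; python3 -c "
from h import *
snap('wrist','w1.png')
snap('top','t1.png')"
```

```text
5.15 [0.5331 0.1761 0.2372] xang -15.91707970178716 tilt [-1.0e-04 -1.1e-03 -1.0e+00] F [-0.16  0.32 -0.22] w 0.0 [ 0.1   0.32 -0.66  1.74  0.21  1.15 -0.9 ]
tool shift [-0.0023 -0.0078  0.0772]
```

View pics/w1.png

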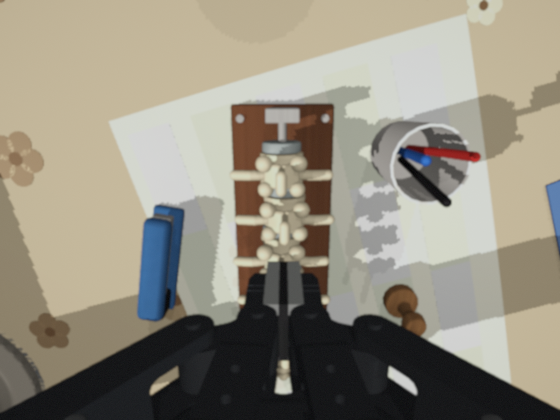

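```bash
python3 - <<'E'
from h import *
g=load('w1.png'); o=r.get_obs()
Rt=cv2.Rodrigues(o['orientation'])[0]; T=g['T_tool_cam']
Rc=Rt@T[:3,:3]; g['origin']=o['tcp_pos']+Rt@T[:3,3]; g['rotation']=cv2.Rodrigues(Rc)[0].ravel()
V=np.array([[.533,.1842,.134],[.5244,.1429,.134],[.5103,.1047,.134]])
p=proj(g,np.vstack([V,o['tcp_pos']])); print(p)
f=cv2.cvtColor(g['frame'],cv2.COLOR_RGB2BGR)
f=cv2.resize(f[130:290,210:360],None,fx=4,fy=4,interpolation=cv2.INTER_CUBIC)
for a in p: cv2.circle(f,(int((a[0]-210+.5)*4),int((a[1]-130+.5)*4)),3,(0,0,255),-1)
cv2.imwrite('pics/w1c.png',f)
E
```

```text
[[280.17187387 188.01398505]
 [283.96896893 237.68736602]
 [280.3313099  281.90218234]
 [282.67040221 245.7001357 ]]
```

View pics/w1c.png

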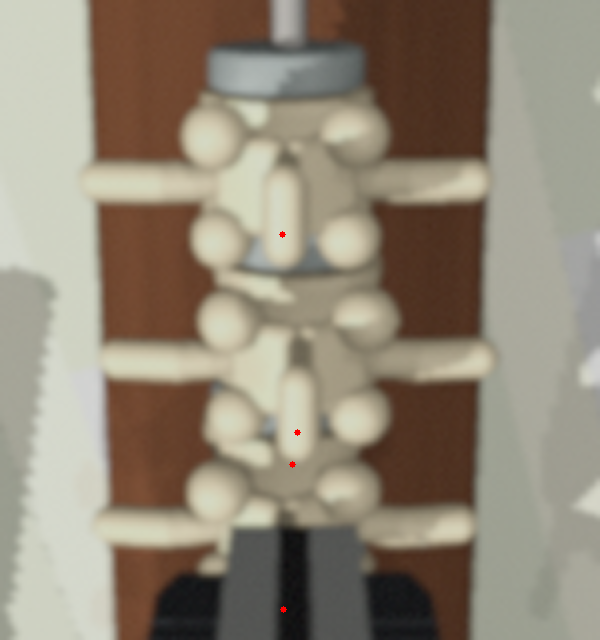

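```bash
python3 - <<'E'
from h import *
g=load('w1.png'); T=g['T_tool_cam']; g['origin']=T[:3,3]; g['rotation']=cv2.Rodrigues(T[:3,:3])[0].ravel()
for y in(-.011,0,.011):
  for z in(0,-.01,-.019,-.03): print(y,z,proj(g,[[-.01,y,z],[.01,y,z]]).round(1).tolist())
t=load('t1.png'); print(proj(t,[[.5331,.1761,.2372]]))
f=cv2.cvtColor(t['frame'],cv2.COLOR_RGB2BGR);cv2.imwrite('pics/t1c.png',cv2.resize(f[120:340,120:370],None,fx=3,fy=3))
f=cv2.cvtColor(g['frame'],cv2.COLOR_RGB2BGR);f=np.clip(f[220:420,170:400].astype(float)*2.5,0,255).astype(np.uint8)
cv2.imwrite('pics/w1d.png',cv2.resize(f,None,fx=3,fy=3))
E
```

```text
-0.011 0 [[263.5, 226.1], [301.8, 226.1]]
-0.011 -0.01 [[262.5, 232.7], [302.8, 232.7]]
-0.011 -0.019 [[261.5, 239.2], [303.7, 239.2]]
-0.011 -0.03 [[260.1, 248.1], [305.1, 248.1]]
0 0 [[263.8, 245.7], [301.5, 245.7]]
0 -0.01 [[262.9, 253.2], [302.4, 253.2]]
0 -0.019 [[261.9, 260.6], [303.4, 260.6]]
0 -0.03 [[260.6, 270.6], [304.6, 270.6]]
0.011 0 [[264.2, 264.6], [301.2, 264.6]]
0.011 -0.01 [[263.2, 272.9], [302.1, 272.9]]
0.011 -0.019 [[262.3, 281.1], [303.0, 281.1]]
0.011 -0.03 [[261.0, 292.2], [304.2, 292.2]]
[[164.16639012 235.74034371]]
```

View pics/w1d.png

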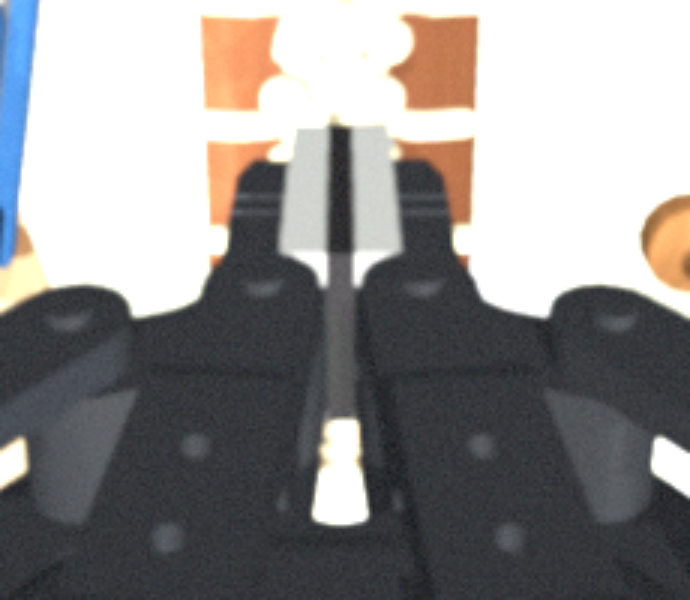

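View pics/t1c.png

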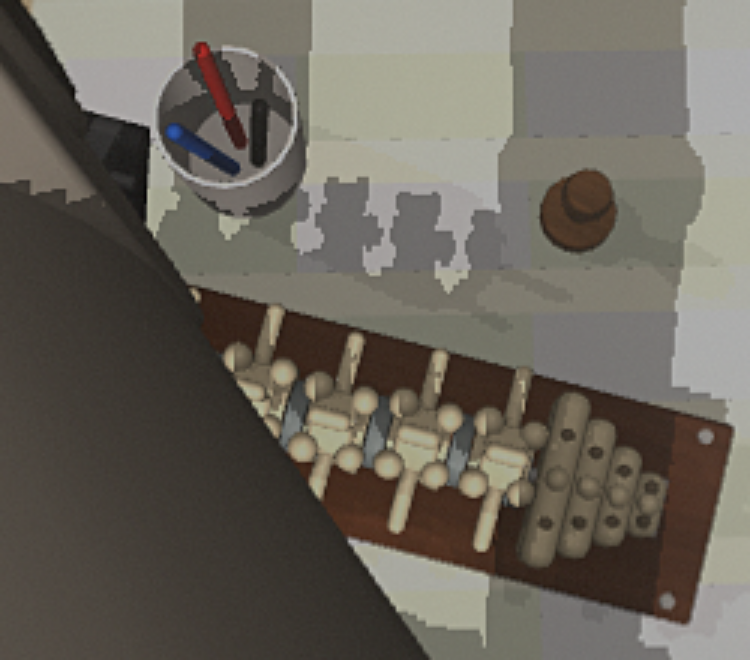

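```bash
python3 - <<'E'
from h import *
g=snap('side','s1.png'); o=r.get_obs()
Rt=cv2.Rodrigues(o['orientation'])[0]
P=[o['tcp_pos']+Rt@np.array(a) for a in [(0,0,0),(0,0,-.019),(0,0,-.045)]]
p=proj(g,P);print(p)
f=cv2.cvtColor(g['frame'],cv2.COLOR_RGB2BGR)
x0,y0=180,80
f=cv2.resize(f[y0:y0+150,x0:x0+160],None,fx=4,fy=4,interpolation=cv2.INTER_CUBIC)
f=np.clip(f.astype(float)*1.6,0,255).astype(np.uint8)
for a in p: cv2.circle(f,(int((a[0]-x0+.5)*4),int((a[1]-y0+.5)*4)),3,(0,0,255),-1)
cv2.imwrite('pics/s1c.png',f)
E
```

```text
[[239.2226524  144.89022114]
 [238.53405321 135.70963981]
 [237.56627851 122.82000681]]
```

View pics/s1c.png

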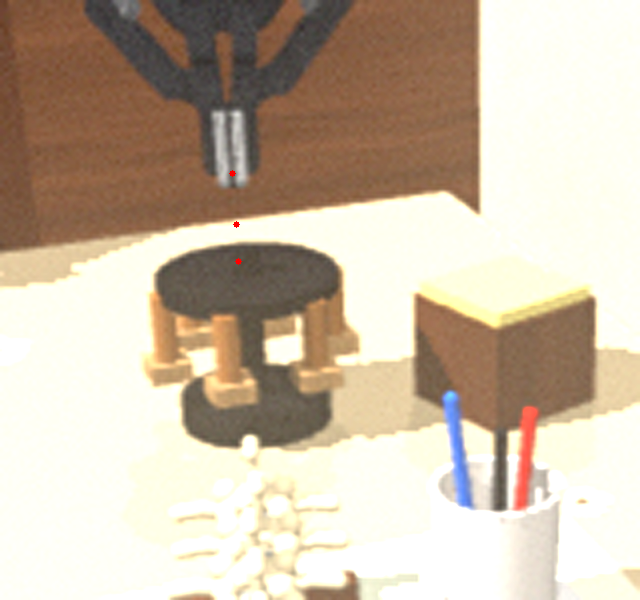

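Request:
send_rows(
  series=[
    [[-0.001, -0.005, 0.02], [0, 0, 0]],
    [[-0.001, -0.005, 0.02], [0, 0, 0]],
    [[0, 0, 0.02], [0, 0, 0]],
    [[0, 0, 0.017], [0, 0, 0]],
    [[0, 0, 0], [0, 0, 0]],
    [[0, 0, 0], [0, 0, 0]],
    [[0, 0, 0], [0, 0, 0]],
  ],
)

```text
clock: 6.18
tcp_pos: [0.5341, 0.1886, 0.1612]
orientation: [-3.111, 0.431, -0.002]
contact_force: [1.0, 0.7, -0.1]
grip_width: 0.0001
```

```bash
python3 p.py 0.533 0.1842 0.16; cat > sv.py <<'E'
from h import *
import sys
n=sys.argv[1]; x0,y0=[int(a) for a in sys.argv[2:4]]
o=r.get_obs(); F=[o['contact_force']]
g=snap('side',n+'.png'); F.append(r.get_obs()['contact_force'])
Rt=cv2.Rodrigues(o['orientation'])[0]
p=proj(g,[o['tcp_pos']])
f=cv2.cvtColor(g['frame'],cv2.COLOR_RGB2BGR)
f=cv2.resize(f[y0:y0+100,x0:x0+110],None,fx=6,fy=6,interpolation=cv2.INTER_CUBIC)
f=np.clip(f.astype(float)*1.6,0,255).astype(np.uint8)
for a in p: cv2.circle(f,(int((a[0]-x0+.5)*6),int((a[1]-y0+.5)*6)),2,(0,0,255),-1)
cv2.imwrite('pics/'+n+'c.png',f); print(p,np.round(F,2))
E
python3 sv.py s2 190 130
```

```text
6.175 [0.5341 0.1886 0.1612] xang -15.757179277649549 tilt [ 1.4e-03  5.0e-04 -1.0e+00] F [ 0.96  0.68 -0.1 ] w 0.0001 [ 0.06  0.4  -0.64  1.82  0.28  1.01 -0.97]
tool shift [0.0001 0.0045 0.0012]
[[240.82160521 177.67084651]] [[ 0.96  0.68 -0.1 ]
 [-1.08  0.02  0.19]]
```

View pics/s2c.png

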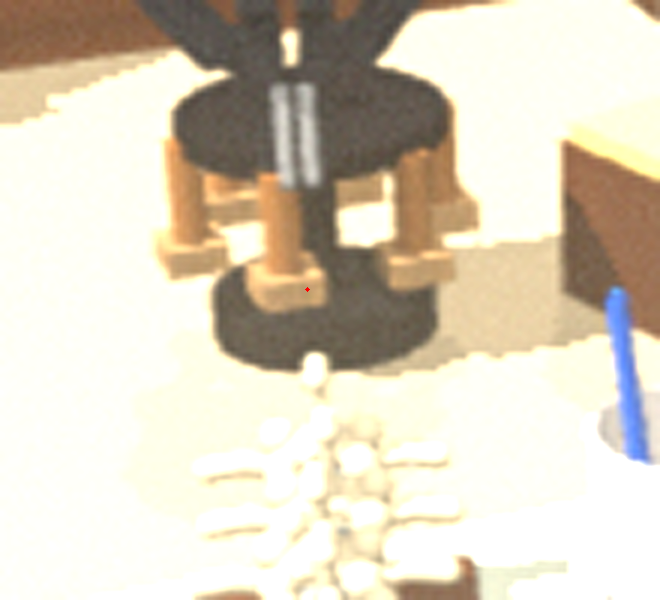

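Request:
send_rows(
  series=[
    [[0, 0.001, 0.008], [0, 0, 0]],
    [[0, 0.001, 0.008], [0, 0, 0]],
    [[0, 0, 0.006], [0, 0, 0]],
    [[0, 0, 0.002], [0, 0, 0]],
    [[0, 0, 0.002], [0, 0, 0]],
    [[0, 0, 0.002], [0, 0, 0]],
    [[0, 0, 0.002], [0, 0, 0]],
    [[0, 0, 0], [0, 0, 0]],
  ],
)

```text
clock: 7.22
tcp_pos: [0.5329, 0.1864, 0.1303]
orientation: [3.112, -0.43, -0.0]
contact_force: [-0.1, 0.5, -0.4]
grip_width: -0.0
```

```bash
python3 p.py 0.533 0.1842 0.16; 
python3 sv.py s3 190 130
```

```text
7.225 [0.5329 0.1864 0.1303] xang -15.7440320959565 tilt [-1.e-04 -1.e-04 -1.e+00] F [-0.12  0.45 -0.36] w -0.0 [ 0.05  0.44 -0.63  1.85  0.31  0.95 -0.99]
tool shift [ 0.0006  0.0021 -0.0297]
[[241.58080563 191.43622336]] [[-0.12  0.45 -0.36]
 [-0.51 -0.17 -0.57]]
```

View pics/s3c.png

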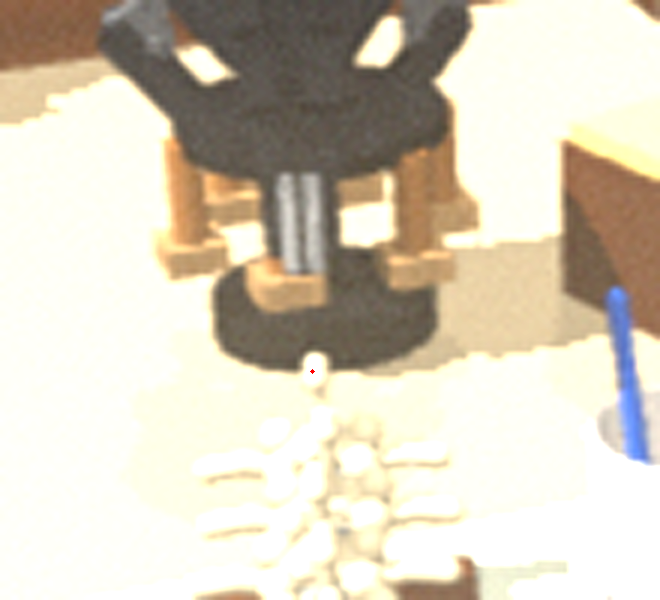

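Request:
send_rows(
  series=[
    [[0, 0, 0.008], [0, 0, 0]],
    [[0, 0, 0.008], [0, 0, 0]],
    [[0, 0, 0.006], [0, 0, 0]],
    [[0, 0, 0.003], [0, 0, 0]],
    [[0, 0, 0.003], [0, 0, 0]],
    [[0, 0, 0], [0, 0, 0]],
  ],
)

```text
clock: 8.02
tcp_pos: [0.533, 0.1864, 0.1023]
orientation: [3.112, -0.43, -0.0]
contact_force: [-0.7, 0.3, -0.6]
grip_width: 0.0001
```

```bash
python3 p.py 0.533 0.1842 0.16; 
python3 sv.py s4 190 130
```

```text
8.025 [0.533  0.1864 0.1023] xang -15.748661434141669 tilt [-2.e-04 -0.e+00 -1.e+00] F [-0.66  0.32 -0.56] w 0.0001 [ 0.03  0.47 -0.61  1.87  0.34  0.9  -1.02]
tool shift [ 0.0006  0.0021 -0.0577]
[[242.47864754 203.11285805]] [[-0.66  0.32 -0.56]
 [ 0.18  0.51  0.17]]
```

View pics/s4c.png

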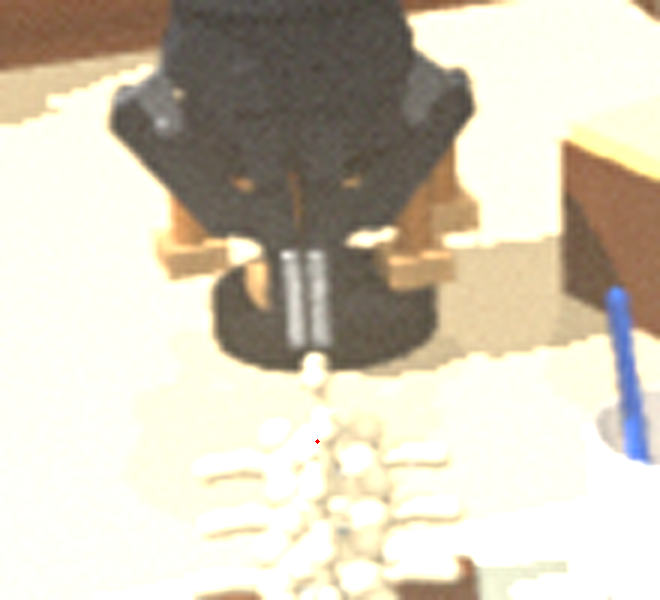

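Request:
send_rows(
  series=[
    [[0.0015, 0, 0.003], [0, 0, 0]],
    [[0, 0, 0.003], [0, 0, 0]],
    [[0, 0, 0], [0, 0, 0]],
    [[0, 0, 0], [0, 0, 0]],
  ],
)

```text
clock: 8.57
tcp_pos: [0.5344, 0.186, 0.0964]
orientation: [3.112, -0.43, -0.0]
contact_force: [1.0, 0.2, -0.8]
grip_width: -0.0003
```

```bash
python3 p.py; 
python3 sv.py s5 190 130;python3 -c "
from h import *
F=[]
for i in range(2): snap('wrist','w2.png'); F.append(r.get_obs()['contact_force'])
print(np.round(F,2))
f=cv2.imread('pics/w2.png');f=np.clip(f[130:330,170:400].astype(float)*1.3,0,255).astype(np.uint8)
cv2.imwrite('pics/w2d.png',cv2.resize(f,None,fx=3,fy=3))"
```

```text
8.575 [0.5344 0.186  0.0964] xang -15.748273987996358 tilt [-0. -0. -1.] F [ 1.04  0.18 -0.76] w -0.0003 [ 0.03  0.48 -0.61  1.88  0.35  0.89 -1.02]
[[243.35576236 205.46609827]] [[ 1.04  0.18 -0.76]
 [-1.08 -0.35 -0.38]]
[[-0.45 -0.18 -0.21]
 [ 0.38 -0.57  0.  ]]
```

View pics/s5c.png

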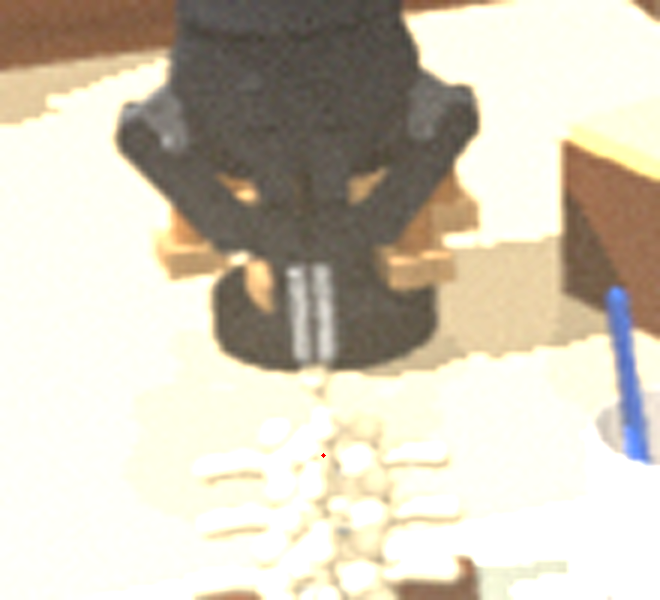

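View pics/w2d.png

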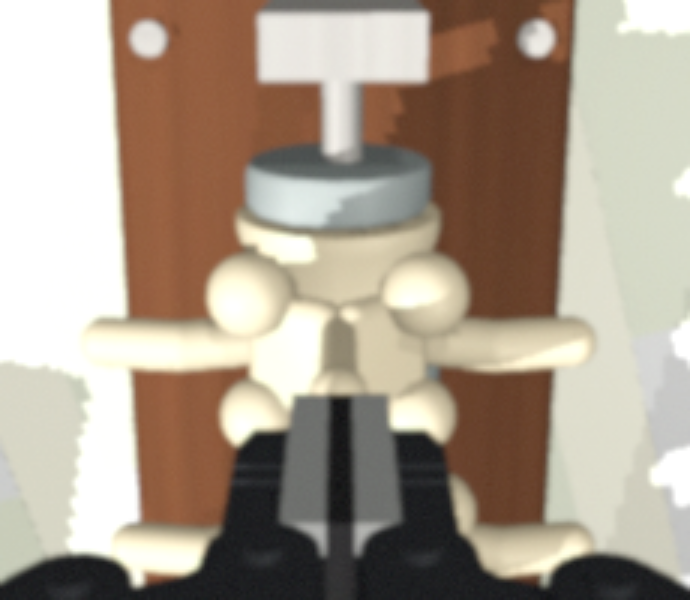

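Request:
send_rows(
  series=[
    [[0, -0.003, 0.001], [0, 0, 0]],
    [[0, 0, 0.003], [0, 0, 0]],
    [[0, 0, 0], [0, 0, 0]],
    [[0, 0, 0], [0, 0, 0]],
  ],
)

```text
clock: 9.22
tcp_pos: [0.5355, 0.1893, 0.0926]
orientation: [-3.111, 0.43, -0.001]
contact_force: [0.4, 1.3, 1.3]
grip_width: 0.0005
```

```bash
python3 p.py; 
python3 sv.py s6 190 130;python3 -c "
from h import *
F=[]
for i in range(3): snap('wrist','w2.png'); F.append(r.get_obs()['contact_force'])
print(np.round(F,2))"
```

```text
9.225 [0.5355 0.1893 0.0926] xang -15.737326826602361 tilt [ 5.e-04  6.e-04 -1.e+00] F [0.37 1.33 1.3 ] w 0.0005 [ 0.02  0.49 -0.61  1.87  0.35  0.89 -1.03]
[[243.51603301 206.26319129]] [[0.37 1.33 1.3 ]
 [1.13 0.51 2.18]]
[[0.01 0.93 1.34]
 [0.05 1.46 1.48]
 [0.79 1.47 0.58]]
```

View pics/s6c.png

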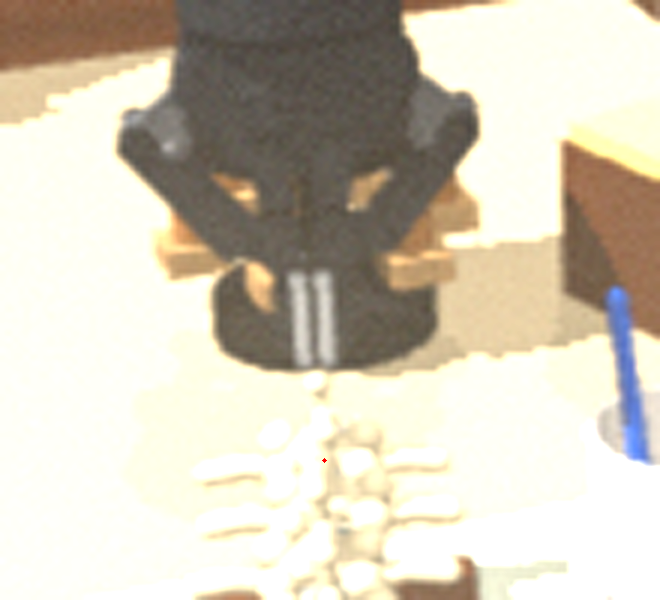

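Request:
send_rows(
  series=[
    [[0, 0, 0.001], [0, 0, 0]],
    [[0, 0, 0], [0, 0, 0]],
    [[0, 0, 0], [0, 0, 0]],
    [[0, 0, 0], [0, 0, 0]],
  ],
)

```text
clock: 9.93
tcp_pos: [0.5354, 0.189, 0.0915]
orientation: [-3.112, 0.43, -0.0]
contact_force: [0.7, 0.6, 2.0]
grip_width: -0.0004
```

Request:
send_rows(
  series=[
    [[0, 0, -0.008], [0, 0, 0]],
    [[0, 0, -0.012], [0, 0, 0]],
    [[0, 0, 0], [0, 0, 0]],
    [[0.001, 0.014, 0], [0, 0, 0]],
    [[0.001, 0.014, 0], [0, 0, 0]],
    [[0.001, 0.014, 0], [0, 0, 0]],
    [[0, 0, 0], [0, 0, 0]],
    [[0, 0, 0.008], [0, 0, 0]],
    [[0, 0, 0.006], [0, 0, 0]],
    [[0, 0, 0], [0, 0, 0]],
  ],
)

```text
clock: 11.18
tcp_pos: [0.5262, 0.148, 0.0965]
orientation: [3.112, -0.429, -0.002]
contact_force: [-0.5, 0.5, -0.4]
grip_width: -0.0002
```

```bash
python3 p.py; 
python3 sv.py s7 190 130;python3 -c "
from h import *
snap('wrist','w3.png')
f=cv2.imread('pics/w3.png');f=np.clip(f[130:330,170:400].astype(float)*1.3,0,255).astype(np.uint8)
cv2.imwrite('pics/w3d.png',cv2.resize(f,None,fx=3,fy=3))"
```

```text
11.175 [0.5262 0.148  0.0965] xang -15.701907299819258 tilt [-1.5e-03 -1.0e-04 -1.0e+00] F [-0.51  0.46 -0.42] w -0.0002 [ 0.1   0.45 -0.61  1.92  0.33  0.87 -0.96]
[[244.63140746 213.8407585 ]] [[-0.51  0.46 -0.42]
 [-0.08 -0.67 -0.31]]
```

View pics/s7c.png

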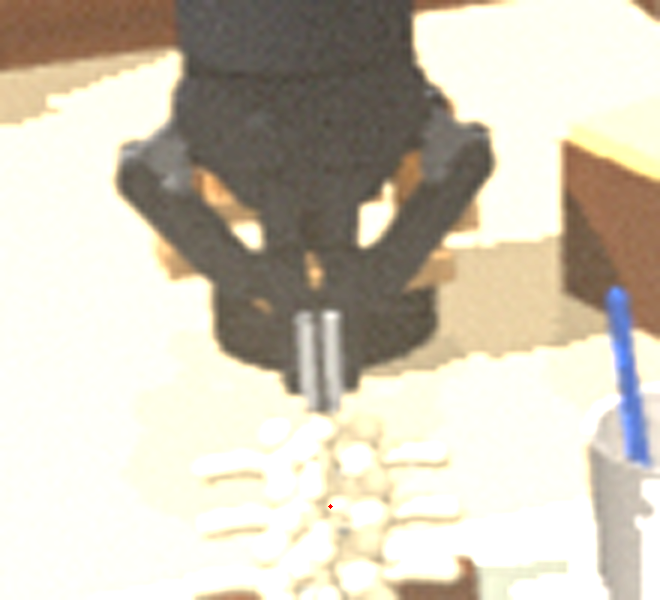

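View pics/w3d.png

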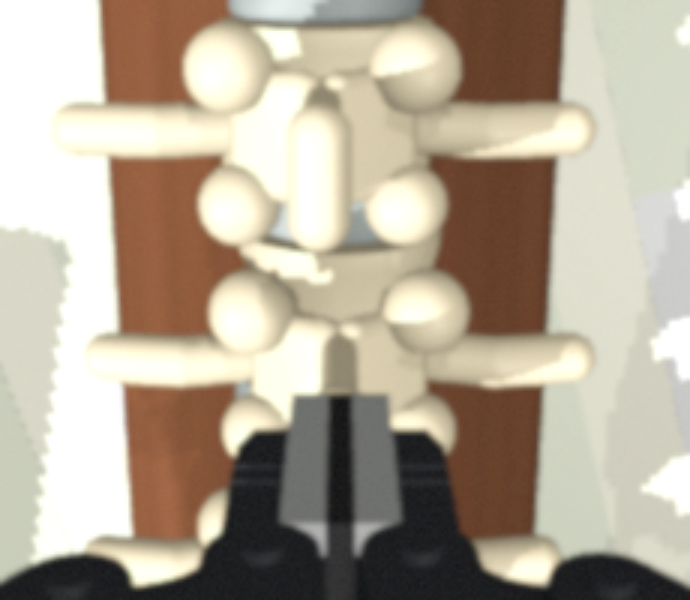

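Request:
send_rows(
  series=[
    [[0, 0, 0.002], [0, 0, 0]],
    [[0, 0, 0.002], [0, 0, 0]],
    [[0, 0, 0.001], [0, 0, 0]],
    [[0, 0, 0], [0, 0, 0]],
    [[0, 0, 0], [0, 0, 0]],
    [[0, 0, 0], [0, 0, 0]],
  ],
)

```text
clock: 12.02
tcp_pos: [0.5269, 0.1477, 0.0925]
orientation: [-3.112, 0.43, -0.0]
contact_force: [0.0, -0.0, 1.6]
grip_width: -0.0003
```

```bash
cat > fa.py <<'E'
from h import *
F=[r.get_obs()['contact_force']]
for i in range(4): grab_frame('wrist'); F.append(r.get_obs()['contact_force'])
o=r.get_obs();print(o['clock'],o['tcp_pos'].round(4),np.round([f[2] for f in F],2),'mean',np.mean(F,0).round(2))
E
python3 fa.py
```

```text
12.225 [0.5269 0.1477 0.0925] [1.58 1.31 2.   2.95 2.33] mean [-0.12 -0.05  2.03]
```

Request:
send_rows(
  series=[
    [[0, 0, -0.008], [0, 0, 0]],
    [[0, 0, -0.012], [0, 0, 0]],
    [[0, 0, 0], [0, 0, 0]],
    [[-0.001, 0.0135, 0], [0, 0, 0]],
    [[-0.001, 0.0135, 0], [0, 0, 0]],
    [[-0.001, 0.0135, 0], [0, 0, 0]],
    [[0, 0, 0], [0, 0, 0]],
    [[0, 0, 0.008], [0, 0, 0]],
    [[0, 0, 0.006], [0, 0, 0]],
    [[0, 0, 0], [0, 0, 0]],
  ],
)

```text
clock: 13.48
tcp_pos: [0.5123, 0.1098, 0.0976]
orientation: [3.112, -0.429, -0.002]
contact_force: [0.7, -0.3, 0.6]
grip_width: 0.0003
```

```bash
python3 p.py; python3 -c "
from h import *
snap('wrist','w4.png')
f=cv2.imread('pics/w4.png');f=np.clip(f[130:330,170:400].astype(float)*1.3,0,255).astype(np.uint8)
cv2.imwrite('pics/w4d.png',cv2.resize(f,None,fx=3,fy=3))"; python3 sv.py s8 190 130
```

```text
13.475 [0.5123 0.1098 0.0976] xang -15.703449569830262 tilt [-0.0014  0.     -1.    ] F [ 0.65 -0.27  0.65] w 0.0003 [ 0.17  0.42 -0.62  1.97  0.31  0.85 -0.89]
[[243.44607974 222.83588532]] [[-0.42 -0.79  0.13]
 [ 0.02  0.6   0.54]]
```

View pics/w4d.png

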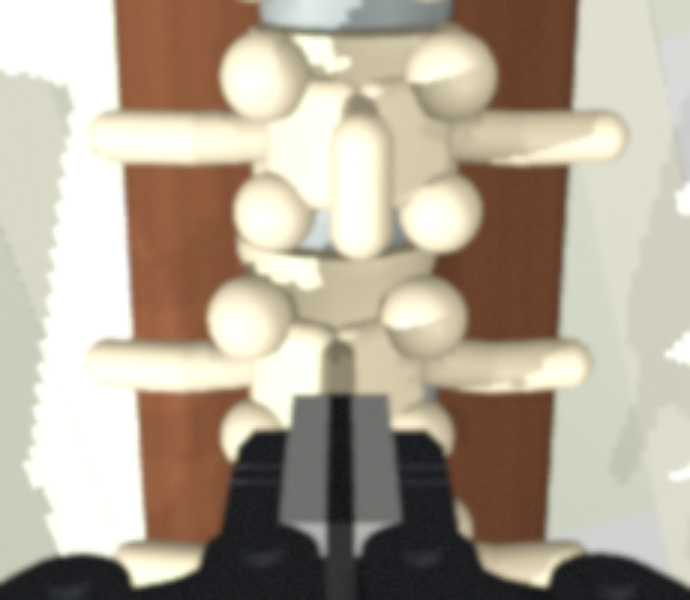

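View pics/s8c.png

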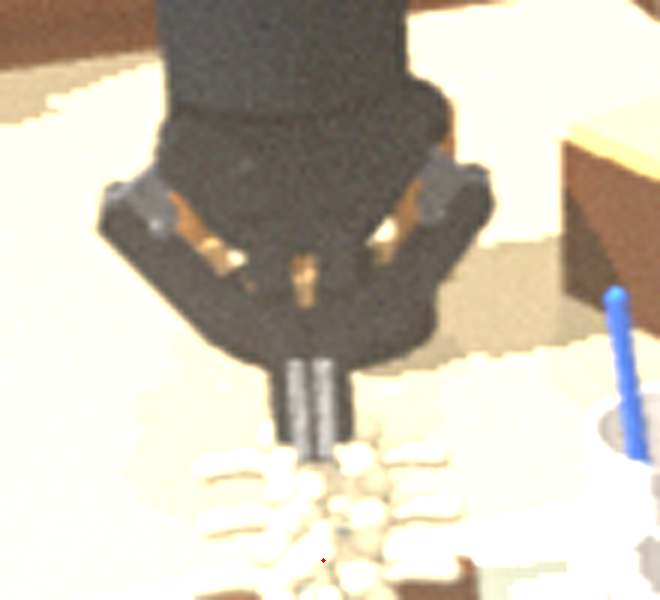

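Request:
send_rows(
  series=[
    [[0, 0.001, 0.002], [0, 0, 0]],
    [[0, 0, 0.002], [0, 0, 0]],
    [[0, 0, 0.002], [0, 0, 0]],
    [[0, 0, 0], [0, 0, 0]],
    [[0, 0, 0], [0, 0, 0]],
    [[0, 0, 0], [0, 0, 0]],
  ],
)

```text
clock: 14.32
tcp_pos: [0.5127, 0.1085, 0.0925]
orientation: [-3.112, 0.431, -0.0]
contact_force: [-0.5, -0.2, 2.4]
grip_width: -0.0002
```

```bash
python3 fa.py
```

```text
14.525 [0.5127 0.1085 0.0925] [2.41 1.75 2.25 1.23 1.74] mean [-0.31 -0.19  1.88]
```

Third touched (about 1.9 N). On to the fourth, lifted.

Request:
send_rows(
  series=[
    [[0, 0, -0.008], [0, 0, 0]],
    [[0, 0, -0.012], [0, 0, 0]],
    [[0, 0, 0], [0, 0, 0]],
    [[0.0014, 0.0135, 0], [0, 0, 0]],
    [[0.0014, 0.0135, 0], [0, 0, 0]],
    [[0.0014, 0.0135, 0], [0, 0, 0]],
    [[0, 0, 0], [0, 0, 0]],
    [[0, 0, 0.008], [0, 0, 0]],
    [[0, 0, 0.006], [0, 0, 0]],
    [[0, 0, 0], [0, 0, 0]],
  ],
)

```text
clock: 15.78
tcp_pos: [0.5051, 0.0688, 0.0976]
orientation: [3.112, -0.429, -0.002]
contact_force: [-0.0, 0.5, -0.2]
grip_width: -0.0002
```

```bash
python3 p.py; python3 -c "
from h import *
snap('wrist','w5.png')
f=cv2.imread('pics/w5.png');f=np.clip(f[130:330,170:400].astype(float)*1.3,0,255).astype(np.uint8)
cv2.imwrite('pics/w5d.png',cv2.resize(f,None,fx=3,fy=3))"; python3 sv.py s9 190 150
```

```text
15.775 [0.5051 0.0688 0.0976] xang -15.69408907902379 tilt [-1.5e-03  1.0e-04 -1.0e+00] F [-0.04  0.47 -0.18] w -0.0002 [ 0.25  0.39 -0.61  2.    0.3   0.84 -0.81]
[[245.77744655 233.29681218]] [[-0.56 -0.55 -0.66]
 [-0.19  0.88  0.12]]
```

View pics/w5d.png

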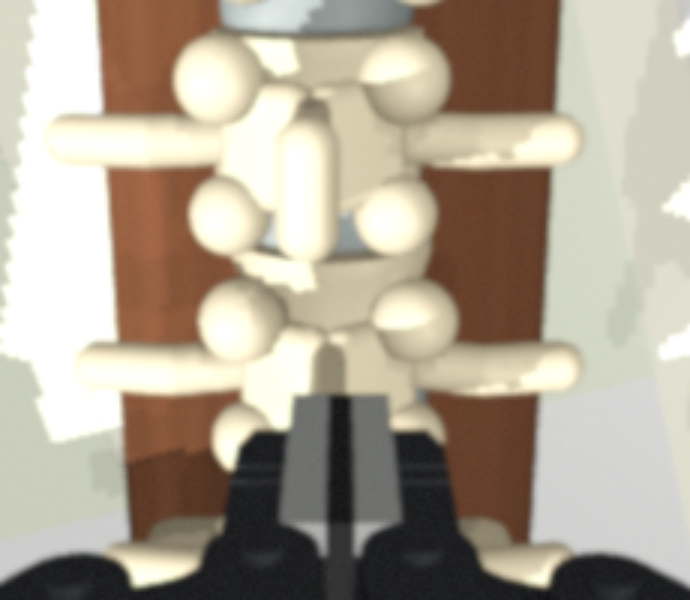

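View pics/s9c.png

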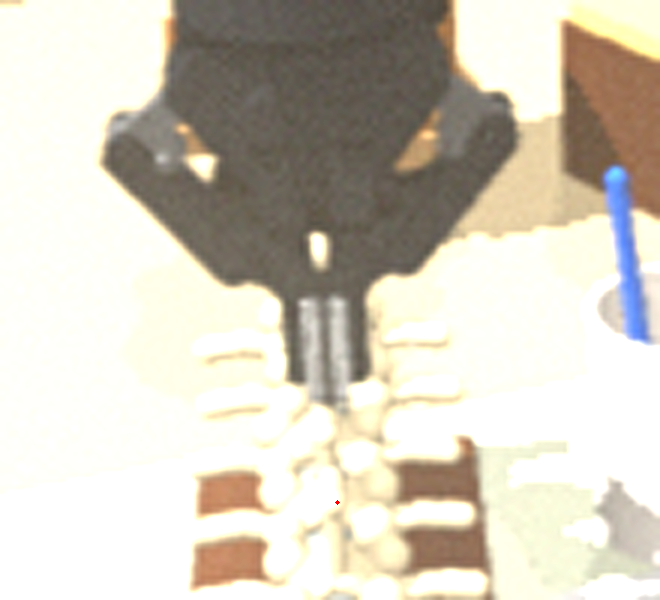

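Request:
send_rows(
  series=[
    [[-0.0012, 0, 0.001], [0, 0, 0]],
    [[0, 0, 0.002], [0, 0, 0]],
    [[0, 0, 0.002], [0, 0, 0]],
    [[0, 0, 0.001], [0, 0, 0]],
    [[0, 0, 0.001], [0, 0, 0]],
    [[0, 0, 0], [0, 0, 0]],
    [[0, 0, 0], [0, 0, 0]],
    [[0, 0, 0], [0, 0, 0]],
  ],
)

```text
clock: 16.88
tcp_pos: [0.5046, 0.0688, 0.0915]
orientation: [-3.112, 0.43, -0.0]
contact_force: [-1.2, -0.6, 2.6]
grip_width: -0.0001
```

```bash
python3 fa.py; python3 sv.py s10 190 150;  python3 -c "
from h import *
snap('wrist','w6.png')
f=cv2.imread('pics/w6.png');f=np.clip(f[130:330,170:400].astype(float)*1.3,0,255).astype(np.uint8)
cv2.imwrite('pics/w6d.png',cv2.resize(f,None,fx=3,fy=3))"
```

```text
17.075 [0.5046 0.0688 0.0914] [2.56 1.87 1.2  0.87 2.39] mean [-0.48 -0.04  1.78]
[[245.60404583 236.29379926]] [[0.04 0.08 2.39]
 [0.53 0.12 2.19]]
```

View pics/s10c.png

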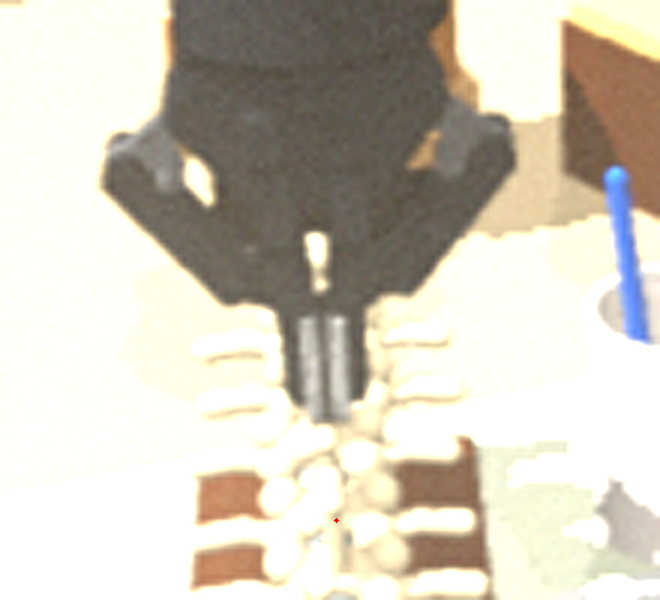

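View pics/w6d.png

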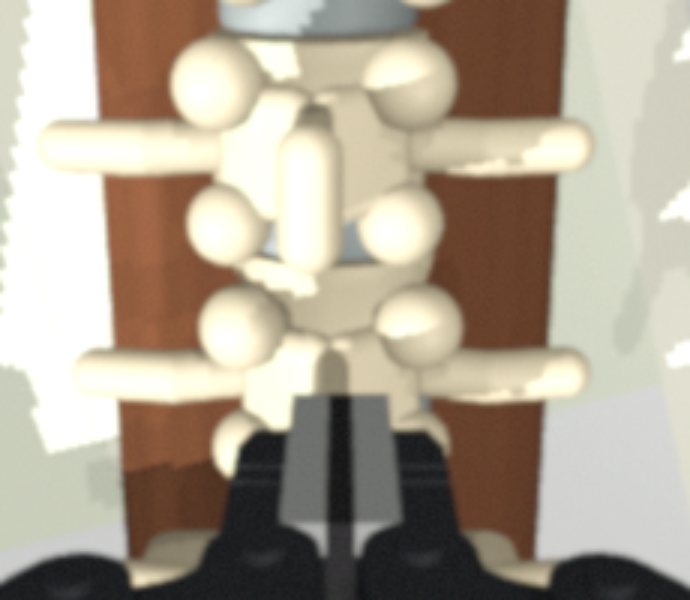

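```bash
python3 -c "
from h import *
g=snap('top','t9.png');a=cv2.imread('pics/top0.png');b=cv2.imread('pics/t9.png')
cv2.imwrite('pics/cmp.png',cv2.resize(np.vstack([a[120:390,130:400],b[120:390,130:400]]).reshape(2,270,270,3).transpose(1,0,2,3).reshape(270,540,3),None,fx=1.45,fy=1.45))"; python3 fa.py
```

```text
17.425 [0.5045 0.0688 0.0914] [1.49 2.5  1.77 2.81 2.  ] mean [0.04 0.18 2.11]
```

View pics/cmp.png

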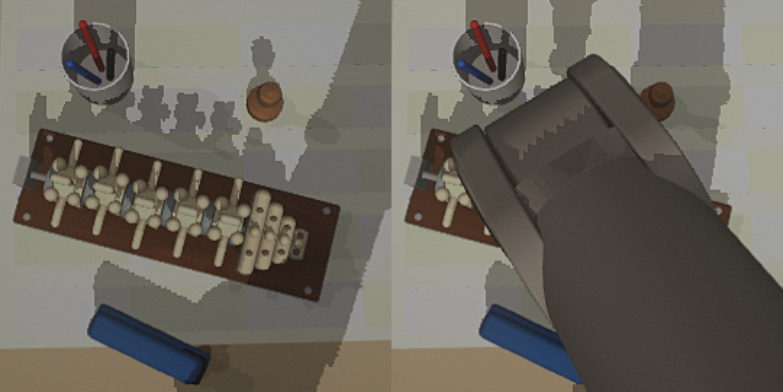

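Nothing visible has moved: cup, stamp, stapler and board corners are at the same pixels as at the start. The force is steady at about 2 N, so I'm handing in.

```bash
python3 -c "
from h import *
print(r.hand_in())"
```

```text
the job is handed in; nothing more can be done
None
```

With the gripper shut, I touched fins 1, 2 and 3 in turn at about 1.5 to 2 N each, lifting off between them. I then rested the fingertips on fin 4 and handed in at about 17.4 s; no verdict was reported.

**Last checks:**
- **Force on fin 4:** the averaged reading was steady at about 2 N upward, with sideways force near zero.
- **Position:** the wrist picture showed the fingertips centred on fin 4 to about 1 mm. They should be roughly 20 mm clear of fin 5.
- **Surroundings:** in the top view, the cup, stapler, stamp and visible board corners were where they started. The arm hid the lower fins and most of the sacrum in that picture, so I did not see those directly.

**One disagreement:** the fingertips seen by both the side and wrist cameras ended about 40 mm short of the reported TCP. Contact accordingly came at a reported TCP height of about 0.094 m instead of 0.134 m. I went by the pictures and the measured force instead of the stated TCP. If the judge takes the grasp point 19 mm behind the reported TCP, it would lie below the fin top and the height condition for every touch would fail; I had no way to check that.

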